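# Fetch the salt cellar from behind the bottles

### The arm

A 7-joint arm with a two-finger parallel gripper is mounted at the origin on the work surface. World frame = base frame: x ahead of the robot, y to its left, z up, the work surface at z = 0. Lengths are in m, angles in rad, forces in N, time in s.
With the tool pointing down it reaches from about 0.425 to 0.925 m from the base axis. Payload 6.8 kg.
Tool frame: the origin (TCP) lies on the centre line of the jaws, within the pads' length; the fingertips stand ahead of it and the grasp point (between the pads) lies 11 mm behind it (r.tcp_to_tips is the z of the fingertips in the tool frame, in m); z points along the fingers, y is the line along which they close (so a half turn about z gives the same grasp; the last joint's range is limited). The gripper opens to 85 mm and grips with 20 to 120 N. Pads are 22 mm wide; open, the fingers measure 114 mm over their backs; the gripper's body (76 mm by 85 mm) begins 54 mm behind the grasp point. The pads swing forward as they close: fully open they stand 13 mm farther back than shut.
Start: joints at [1.192, 0.477, 0.022, 1.555, -0.011, 1.109, -0.083], TCP at [0.181, -0.65, 0.239] pointing down, gripper open.
Joint ranges: [-2.96, 2.96], [-0.34, 2.1], [-1.41, 1.46], [0.24, 2.44], [-1.37, 4.51], [0.17, 1.92], [-2.96, 2.96]. Speed limits (rad/s): [2.39, 2.39, 3.14, 3.14, 3.14, 3.14, 3.14].

### API

Orientations are given as a rotation vector (axis times angle).
In Python, from bench import r, optics gives the robot as it stands.
- The arm moves only by the shell command python3 -m creep 'ROWS' [FORCE]. ROWS is a JSON object whose one key "rows" holds a list of rows, each a list of 7 numbers: the shift along the tool's x, y, z in units of 25 mm (1.0 is 25 mm), then the turn, a rotation vector about the tool's x, y, z in units of 8 degrees (1.0 is 8 degrees), then the finger opening in mm, from 0 to 85.4. A call has 1 to 10 rows; each row is the pose to reach, as a shift and turn from the pose commanded when the call began, along the tool's axes at that moment; what a row does not reach only later rows make up. A row lasts 1/8 s, in which the tool goes at most 62.5 mm and 10.7 degrees, less where a joint would pass 70% of its speed; a pose out of reach is approached as far as the arm can. A call with a gripper value outside its range is refused whole. The fingers move at their own pace and stop on an object; FORCE is the grip in N (left out, the last holds). Time passes only in rows, so rows that repeat a pose let the fingers close. It gives the time, the measured TCP pose, the force, the opening and the grip force at its end, in the units of the state.
- r.get_obs(): the state, without advancing time (a new reading comes with each control period).
- optics.grab_frame(name): name is "scene" or "top" or "wrist"; returns a dict with "color" (400x640x3 uint8, blue, green, red), "K" (3x3 intrinsics, pixels), "dist_coeffs" ([k1, k2, p1, p2, k3] as OpenCV has them; the pictures are not rectified), "R" (3x3) and "t" (3): a world point X has camera coordinates R X + t. Camera axes: x right, y down, z forward; pixel columns grow to the right and rows downward; lengths in m; the calibration is good to about 2 mm. A picture is of the moment at which its call begins. There is no depth.
- r.hand_in(): hands the job in; it is judged then, once.
The state is a dict: "clock": time; "joints": joint angles; "qvel": joint speeds; "tau": joint torques, N m; "tcp_pos": TCP position; "orientation": TCP orientation; "contact_force": force on the tool from outside, world axes, zero at the start; "moment": the same for the moment, N m; "grip_width": finger opening in m; "gripper_force": force on a finger pad.
Only numpy, scipy, OpenCV 4.12 (cv2) and the standard library are available. Lean on these libraries where they do the work, as an engineer would, in place of code of your own. Each camera call takes 0.05 s, during which the arm holds its last target. There are 200 camera calls.

### The job

The salt cellar stands in the back row of the condiment tray, behind three tall things. First move the two bottles and the pepper mill out of the way to stand on the chopping board, then take out the salt cellar by its knob and set it in the middle of the round cork coaster, and only then put each bottle and the mill back in the very bay of the tray it came from. Keep everything you carry upright, and leave the spice tin and the mustard jar where they are in the tray.

Things in the scene. Friction and masses are not known exactly. Their poses are not given: they have to be found in the camera images.
- tray: Fixed wooden tray, 143 (x) by 224 (y) mm, origin centre of underside; floor 6 mm thick, outer walls 22, ribs 14 mm high, 5 mm thick. Its -x side faces the robot. Front row: 3 bays centred at x -33.5 mm, 67 deep; back row: 3 at x +35.5, 62 deep; columns at y -73, 0, +73, each 68 wide. Each front bay holds a tall thing, each back bay a low one, in any order, on the floor, within 4 mm of centre.
- oil_bottle: Tall round green glass bottle, loose, 192 mm high, about 0.4 kg; origin at the centre of its underside, z up. Body 52 mm diameter up to 132 mm, shoulder to 150 mm, then a plain neck 26 mm diameter from 150 to 192 mm (grip it there). Starts in a front bay of the tray.
- square_bottle: Square amber glass bottle with a black stopper, loose, 178 mm high, about 0.4 kg; origin at the centre of its underside, z up, x and y square to its sides. Body 50 by 50 mm up to 128 mm, sloping shoulder to 138 mm, then a round neck 25 mm diameter from 138 to 178 mm (grip it there). Starts in a front bay, sides within 0.15 rad of the tray's.
- pepper_mill: Turned dark-wood pepper mill, loose, 186 mm high plus a small steel nut on top (to 192 mm), about 0.3 kg; origin at the centre of its underside, z up. Foot 52 mm diameter, waisted body, 50 mm wide at 120 to 134 mm, groove at 142 mm, head 38 mm diameter from 150 to 180 mm (grip it there). Starts in a front bay.
- salt_cellar: Low white ceramic salt cellar with a fixed pale wooden lid, loose, about 0.24 kg; origin at the centre of its underside, z up. Body 56 mm diameter, lid top at 37 mm, round wooden knob 22 mm diameter from 37 to 61 mm (grip it there; the lid does not come off). Starts in a back bay.
- spice_tin: Square steel spice tin, 50 by 50 by 44 mm, loose, origin at the centre of its underside. Stands in a back bay; to be left alone.
- mustard_jar: Small round glass mustard jar with a flat steel cap and no knob, 55 mm diameter, 48 mm high, loose, origin at the centre of its underside. Stands in a back bay; to be left alone.
- board: Fixed wooden chopping board, 260 (x) by 150 (y) mm, top 18 mm above the counter, origin at the centre of its underside, z up; clear of other things. To the left or the right of the tray.
- coaster: Fixed round cork coaster, 92 mm diameter, top 8 mm above the counter, origin at the centre of its underside. On the other side of the tray from the board.

How it is judged:
By the outcome, as a careful person would: the job done as asked, in the order asked, and still so for the second after the job is handed in, with the robot touching nothing.
It also fails if it takes over 136 s, if anything falls off the work surface, if the arm or the gripper's body presses on something with over 40 N, if the wrist force passes 120 N, or if a joint passes its speed limit or range.

## Working session

There is one attempt and no reset: what is moved stays moved. The work goes in short steps, Python scripts to look and compute and a shell command to move; the robot and the scene stay as the last step left them, time stands still between calls to the robot, and variables do not carry over. Pictures are saved under pics/ and viewed, at most 14 in all, crops included, and the job is handed in when it is done.

```bash
ls; mkdir -p pics
python3 - <<'E'
from bench import r, optics
import cv2
o=r.get_obs(); print(o['clock'],o['tcp_pos'],o['orientation'],o['grip_width'],r.tcp_to_tips)
for n in ['scene','top']:
    f=optics.grab_frame(n); cv2.imwrite(f'pics/{n}0.png',f['color']); print(n,f['K'],f['dist_coeffs'],-f['R'].T@f['t'],f['R'])
E
```

```text
pics
0.0 [ 0.18036721 -0.64983096  0.23829439] [-3.11098499e+00 -4.23823822e-01  6.83787788e-04] 0.0855999163457976 0.008
scene [[385.71419905   0.         317.4568408 ]
 [  0.         385.71419905 203.376802  ]
 [  0.           0.           1.        ]] [-0.09060157  0.          0.          0.          0.        ] [ 1.19330104 -0.01885626  0.78227058] [[-1.03575569e-05  9.99858537e-01  1.68198054e-02]
 [ 7.63094624e-01  1.08783205e-02 -6.46195216e-01]
 [-6.46286774e-01  1.28284101e-02 -7.62986787e-01]]
top [[453.56787882   0.         314.02789259]
 [  0.         453.56787882 198.41422899]
 [  0.           0.           1.        ]] [-0.1285782  0.         0.         0.         0.       ] [0.34151987 0.00535761 1.13659349] [[ 0.03864686 -0.99924182  0.00471186]
 [-0.97644827 -0.03876609 -0.21224033]
 [ 0.21226208  0.00360153 -0.97720614]]
```

View pics/scene0.png

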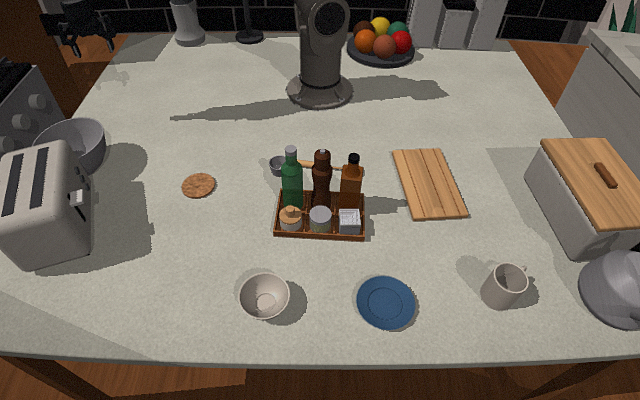

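View pics/top0.png

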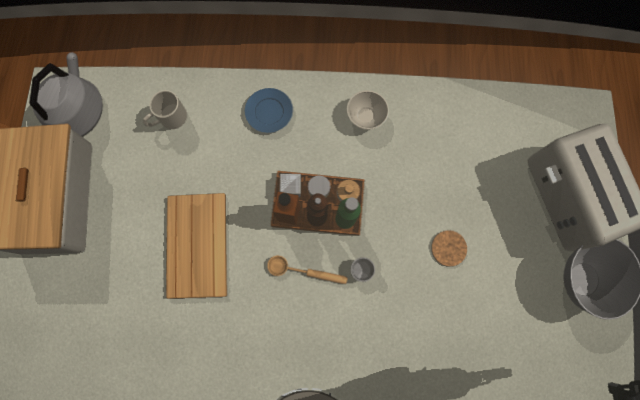

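The scene view shows, from image left (-y) to right, the green bottle (291,150 top), mill (322,152) and square bottle (354,157). The salt cellar (290,213) is behind the green bottle, the jar (320,215) and tin (349,218) are next to it, the coaster is at (198,185) and the board at (429,183). The top view agrees: the coaster is at (449,248) and the board at (196,246). I'll enlarge the tray.

```bash
cat > h.py <<'E'
import numpy as np, cv2
from bench import r, optics
def ray(f,uv):
    p=cv2.undistortPoints(np.array([[uv]],float),f['K'],f['dist_coeffs'])[0,0]
    d=f['R'].T@np.r_[p,1]; return -f['R'].T@f['t'],d/np.linalg.norm(d)
def onz(f,uv,z):
    c,d=ray(f,uv); return (c+d*(z-c[2])/d[2])[:2]
def tri(fa,a,fb,b):
    ca,da=ray(fa,a); cb,db=ray(fb,b)
    s=np.linalg.lstsq(np.c_[da,-db],cb-ca,rcond=None)[0]
    p,q=ca+s[0]*da,cb+s[1]*db
    return (p+q)/2,np.linalg.norm(p-q)
def proj(f,X):
    return cv2.projectPoints(np.array([X],float),cv2.Rodrigues(f['R'])[0],f['t'],f['K'],f['dist_coeffs'])[0][0,0]
E
python3 - <<'E'
from h import *
np.set_printoptions(precision=4,suppress=True)
A=optics.grab_frame('scene');B=optics.grab_frame('top')
for f,n,(x0,y0,w,h) in [(A,'s',(265,140,110,105)),(B,'t',(262,165,110,75))]:
    c=f['color'][y0:y0+h,x0:x0+w]; cv2.imwrite(f'pics/{n}1.png',cv2.resize(c,None,fx=5.5,fy=5.5,interpolation=cv2.INTER_CUBIC))
def blob(f,lo,hi,roi,z):
    x0,y0,x1,y1=roi; hsv=cv2.cvtColor(f['color'],cv2.COLOR_BGR2HSV)[y0:y1,x0:x1]
    m=cv2.morphologyEx(cv2.inRange(hsv,lo,hi),cv2.MORPH_CLOSE,np.ones((5,5)))
    c=max(cv2.findContours(m,0,2)[0],key=cv2.contourArea).reshape(-1,2)+[x0,y0]
    P=np.array([onz(f,p,z) for p in c.astype(float)])
    return cv2.minAreaRect(P.astype(np.float32)),cv2.contourArea(c)
lo,hi=(5,80,60),(25,255,255)
print('coaster',blob(A,lo,hi,(170,165,230,205),.008),blob(B,lo,hi,(420,220,480,275),.008))
print('board',blob(A,lo,hi,(380,140,480,230),.018),blob(B,lo,hi,(150,185,240,305),.018))
E
```

```text
coaster (((0.47549113631248474, -0.33459991216659546), (0.09462220966815948, 0.08880552649497986), 27.524761199951172), 621.5) (((0.4725390374660492, -0.3359825909137726), (0.08615832030773163, 0.08874554187059402), 1.5598323345184326), 945.5)
board (((0.46055495738983154, 0.29868507385253906), (0.26827651262283325, 0.15399345755577087), 4.88628625869751), 3708.0) (((0.4550707936286926, 0.29954856634140015), (0.2593326270580292, 0.15146200358867645), 5.360136985778809), 6034.0)
```

View pics/s1.png

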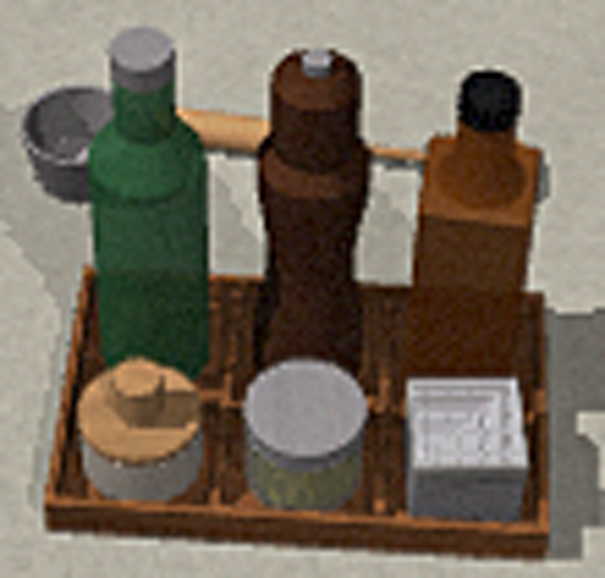

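View pics/t1.png

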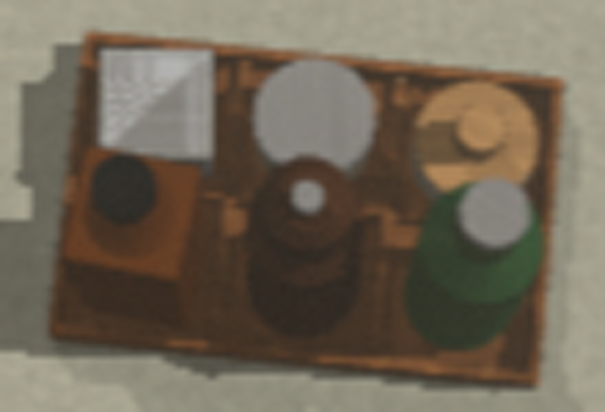

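The crops, in crop pixels, give these points:
- **Green cap:** scene (143,47), top (495,212).
- **Nut:** scene (317,57), top (306,195).
- **Stopper:** scene (489,88), top (123,188).
- **Knob:** scene (138,378), top (481,130).
- **Tray rim corners:** top (88,35), (563,80), (537,383), (52,338). Scene (90,268), (545,293), (548,530), (47,505).

Run:
```python
from h import *
np.set_printoptions(precision=4,suppress=True)
A=optics.grab_frame('scene');B=optics.grab_frame('top')
cs=lambda p:((p[0]+.5)/5.5-.5+265,(p[1]+.5)/5.5-.5+140)
ct=lambda p:((p[0]+.5)/5.5-.5+262,(p[1]+.5)/5.5-.5+165)
for n,a,b,z in [('oil',(143,47),(495,212),.198),('mill',(317,57),(306,195),.198),('sq',(489,88),(123,188),.184),('salt',(138,378),(481,130),.067)]:
    P,g=tri(A,cs(a),B,ct(b)); print(n,P,'gap %.4f'%g,'scene@z',onz(A,cs(a),z),'top@z',onz(B,ct(b),z))
for f,c,C in [(A,cs,[(90,268),(545,293),(548,530),(47,505)]),(B,ct,[(88,35),(563,80),(537,383),(52,338)])]:
    Q=np.array([onz(f,c(p),.022) for p in C]); print(cv2.minAreaRect(Q.astype(np.float32)),Q.mean(0))
o=r.get_obs(); R=cv2.Rodrigues(o['orientation'])[0]; print(R, o['clock'])
```

```text
oil [ 0.5379 -0.0702  0.2001] gap 0.0012 scene@z [ 0.5356 -0.0698] top@z [ 0.5383 -0.071 ]
mill [0.5419 0.0018 0.1993] gap 0.0002 scene@z [0.5404 0.0017] top@z [0.5421 0.0019]
sq [0.5446 0.0732 0.186 ] gap 0.0001 scene@z [0.5425 0.0735] top@z [0.5451 0.0734]
salt [ 0.6028 -0.0742  0.0657] gap 0.0011 scene@z [ 0.6039 -0.0735] top@z [ 0.6025 -0.0747]
((0.5755798816680908, 0.0014135316014289856), (0.22256752848625183, 0.14249692857265472), 86.63677978515625) [0.5751 0.0016]
((0.573998212814331, -0.0010234564542770386), (0.22112935781478882, 0.1426188051700592), 86.69473266601562) [ 0.5742 -0.0007]
[[ 0.9636  0.2674 -0.0002]
 [ 0.2674 -0.9636  0.0005]
 [-0.     -0.0006 -1.    ]] 0.3
```

Tray centre is (0.575, 0.000) with yaw about -0.058, and the tops agree with the bays within 3 mm. First I'll swing the hand to (0.45,-0.30,0.30) with the closing line along world x. After that, tool x is +Y, tool y is +X and tool z is down.

```bash
python3 -m creep '{"rows":[[1.4,-1,-0.5,0,0,-0.9,85],[2.8,-2,-1,0,0,-1.8,85],[4.2,-3.1,-1.5,0,0,-2.8,85],[5.6,-4.2,-2,0,0,-3.7,85],[7,-5.3,-2.4,0,0,-4.7,85],[8.5,-6.4,-2.4,0,0,-5.6,85],[10,-7.4,-2.4,0,0,-6.5,85],[11.4,-8.5,-2.4,0,0,-7.4,85],[12.8,-9.6,-2.4,0,0,-8.4,85],[14.1,-10.6,-2.4,0,0,-9.31,85]]}' 60
cat > d.py <<'E'
# python3 d.py X Y Z: units still to go (tool axes) to a world TCP point
import sys
from h import *
o=r.get_obs();R=cv2.Rodrigues(o['orientation'])[0]
np.set_printoptions(precision=4,suppress=True)
print(R[:,1],R[:,2],o['joints'],o['clock']);print('units',R.T@(np.array(sys.argv[1:4],float)-o['tcp_pos'])/.025)
E
python3 d.py .5446 .0735 .26
```

```text
clock: 1.55
tcp_pos: [0.4501, -0.2994, 0.2995]
orientation: [2.216, 2.226, 0.0]
contact_force: [0.6, -0.3, 0.2]
grip_width: 0.085
gripper_force: 0.0
[1.     0.0047 0.0003] [ 0.0003 -0.0002 -1.    ] [ 0.8136  0.2295 -0.4031  1.7825  0.0981  1.1488  0.3844] 1.55
units [14.8967  3.8484  1.5759]
```

```bash
python3 -m creep '{"rows":[[1.5,0.4,0.2,0,0,0,85],[3,0.8,0.4,0,0,0,85],[4.5,1.2,0.6,0,0,0,85],[6,1.6,0.8,0,0,0,85],[7.5,2,1,0,0,0,85],[9,2.4,1.2,0,0,0,85],[10.5,2.8,1.4,0,0,0,85],[12,3.2,1.5,0,0,0,85],[13.5,3.6,1.58,0,0,0,85],[14.9,3.85,1.58,0,0,0,85]]}' &&
python3 -m creep '{"rows":[[0,0,0,0,0,0,85],[0,0,0.8,0,0,0,85],[0,0,1.6,0,0,0,85],[0,0,2.4,0,0,0,85],[0,0,3,0,0,0,85],[0,0,3.6,0,0,0,85],[0,0,4.0,0,0,0,85],[0,0,4.16,0,0,0,85],[0,0,4.16,0,0,0,85],[0,0,4.16,0,0,0,85]]}'
python3 - <<'E'
from h import *
cv2.imwrite('pics/w1.png',np.vstack([optics.grab_frame('wrist')['color'][::2,::2],optics.grab_frame('scene')['color'][90:290,210:530]]))
E
python3 d.py .5446 .0735 .156
```

```text
clock: 2.8
tcp_pos: [0.5458, 0.0729, 0.2597]
orientation: [-2.222, -2.221, 0.0]
contact_force: [0.6, 0.9, 0.5]
grip_width: 0.0849
gripper_force: 0.0
clock: 4.05
tcp_pos: [0.546, 0.0719, 0.1563]
orientation: [2.221, 2.221, 0.001]
contact_force: [-0.7, 1.1, 0.1]
grip_width: 0.085
gripper_force: 0.0
[ 1.     -0.0001  0.0009] [ 0.0009  0.0001 -1.    ] [ 0.2129  0.4309 -0.5742  1.9038  0.2964  0.8905 -0.5082] 4.15
units [ 0.0686 -0.054   0.0111]
```

View pics/w1.png

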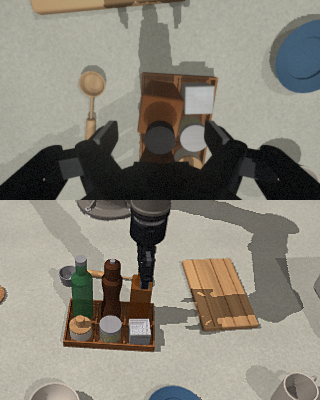

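The wrist view shows the jaws straddling the black stopper at about (158,138), and the scene view agrees. Next I'll close, lift a little and check.

```bash
python3 -m creep '{"rows":[[0,0,0,0,0,0,50],[0,0,0,0,0,0,30],[0,0,0,0,0,0,15],[0,0,0,0,0,0,10],[0,0,0,0,0,0,10],[0,0,0,0,0,0,10],[0,0,0,0,0,0,10]]}' 80 && python3 -m creep '{"rows":[[0,0,-0.2,0,0,0,10],[0,0,-0.5,0,0,0,10],[0,0,-0.9,0,0,0,10],[0,0,-1.3,0,0,0,10],[0,0,-1.7,0,0,0,10],[0,0,-2.1,0,0,0,10],[0,0,-2.4,0,0,0,10],[0,0,-2.6,0,0,0,10]]}'; python3 d.py .54 .30 .22
```

```text
clock: 5.03
tcp_pos: [0.5457, 0.0717, 0.1561]
orientation: [2.221, 2.221, 0.0]
contact_force: [-2.2, 0.0, 5.2]
grip_width: 0.0231
gripper_force: 78.4
clock: 6.02
tcp_pos: [0.5457, 0.0717, 0.2213]
orientation: [2.221, 2.221, 0.0]
contact_force: [-0.0, 1.2, -4.4]
grip_width: 0.0234
gripper_force: 78.6
[ 1.     -0.0001  0.0003] [ 0.0003 -0.0001 -1.    ] [ 0.2436  0.3531 -0.6024  1.8432  0.2329  1.0156 -0.4537] 6.025
units [ 9.1315 -0.2281  0.0525]
```

```bash
python3 -m creep '{"rows":[[0.4,0,0,0,0,0,10],[1.2,0,0,0,0,0,10],[2.3,-0.1,0,0,0,0,10],[3.5,-0.1,0,0,0,0,10],[4.7,-0.1,0,0,0,0,10],[5.9,-0.2,0,0,0,0,10],[7,-0.2,0,0,0,0,10],[8,-0.2,0,0,0,0,10],[8.8,-0.2,0,0,0,0,10],[9.1,-0.2,0,0,0,0,10]]}' && python3 -m creep '{"rows":[[0,0,0,0,0,0,10],[0,0,0.5,0,0,0,10],[0,0,1,0,0,0,10],[0,0,1.5,0,0,0,10],[0,0,1.8,0,0,0,10],[0,0,2,0,0,0,10],[0,0,2.1,0,0,0,10],[0,0,2.1,0,0,0,10]]}'
python3 - <<'E'
from h import *
cv2.imwrite('pics/s2.png',optics.grab_frame('scene')['color'][90:290,230:530])
E
python3 d.py .54 .30 .168
```

```text
clock: 7.28
tcp_pos: [0.54, 0.301, 0.2205]
orientation: [-2.219, -2.223, 0.0]
contact_force: [-1.0, -0.8, -4.5]
grip_width: 0.0232
gripper_force: 78.7
clock: 8.28
tcp_pos: [0.5408, 0.2994, 0.1685]
orientation: [2.221, 2.221, 0.001]
contact_force: [-0.2, 0.4, -5.2]
grip_width: 0.023
gripper_force: 79.2
[ 1.     -0.      0.0005] [ 0.0005  0.0003 -1.    ] [-0.1565  0.5291 -0.6117  1.7317  0.3536  0.9924 -0.8999] 8.325
units [ 0.0237 -0.0331  0.0246]
```

View pics/s2.png

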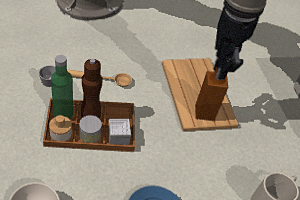

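The bottle is upright on the board at crop (210,95). I'll settle it, release, rise and move on to the mill at (0.541,0.002).

```bash
python3 -m creep '{"rows":[[0,0,0.05,0,0,0,10],[0,0,0.05,0,0,0,10],[0,0,0.05,0,0,0,30],[0,0,0.05,0,0,0,60],[0,0,0.05,0,0,0,60],[0,0,0.05,0,0,0,60],[0,0,-1,0,0,0,60],[0,0,-2,0,0,0,60],[0,0,-3.2,0,0,0,60],[0,0,-4.2,0,0,0,60]]}' && python3 -m creep '{"rows":[[-1,0,0,0,0,0,80],[-2.5,0,0,0,0,0,80],[-4,0,0,0,0,0,80],[-5.5,0,0,0,0,0,80],[-7,0,0,0,0,0,80],[-8.5,0,0,0,0,0,80],[-10,0,0,0,0,0,80],[-11.2,0,0,0,0,0,80],[-11.9,0,0,0,0,0,80],[-11.9,0,0,0,0,0,80]]}'; python3 d.py .541 .0018 .165
```

```text
clock: 9.57
tcp_pos: [0.5408, 0.2993, 0.2745]
orientation: [2.221, 2.221, 0.001]
contact_force: [0.6, -0.6, -0.6]
grip_width: 0.0598
gripper_force: 0.0
clock: 10.82
tcp_pos: [0.5407, 0.0008, 0.2732]
orientation: [2.224, 2.219, -0.0]
contact_force: [-0.2, -0.2, 0.0]
grip_width: 0.0801
gripper_force: 0.0
[ 1.     -0.0021 -0.0001] [-0.0001 -0.0002 -1.    ] [ 0.3632  0.2762 -0.5755  1.8068  0.1669  1.107  -0.2721] 10.825
units [0.0399 0.0136 4.3298]
```

```bash
python3 -m creep '{"rows":[[0,0,0.6,0,0,0,80],[0,0,1.4,0,0,0,80],[0,0,2.2,0,0,0,80],[0,0,3,0,0,0,80],[0,0,3.6,0,0,0,80],[0,0,4.0,0,0,0,80],[0,0,4.25,0,0,0,80],[0,0,4.33,0,0,0,80],[0,0,4.33,0,0,0,80]]}' && python3 -m creep '{"rows":[[0,0,0,0,0,0,60],[0,0,0,0,0,0,45],[0,0,0,0,0,0,30],[0,0,0,0,0,0,20],[0,0,0,0,0,0,20],[0,0,0,0,0,0,20],[0,0,0,0,0,0,20]]}' 70 && python3 -m creep '{"rows":[[0,0,-0.2,0,0,0,20],[0,0,-0.5,0,0,0,20],[0,0,-0.9,0,0,0,20],[0,0,-1.3,0,0,0,20],[0,0,-1.7,0,0,0,20],[0,0,-2.1,0,0,0,20],[0,0,-2.4,0,0,0,20],[0,0,-2.6,0,0,0,20]]}'; python3 d.py .46 .30 .22
```

```text
clock: 11.95
tcp_pos: [0.5409, 0.0017, 0.1654]
orientation: [2.221, 2.221, 0.001]
contact_force: [-0.3, 0.2, 0.3]
grip_width: 0.0799
gripper_force: 0.0
clock: 12.82
tcp_pos: [0.5412, 0.0017, 0.1657]
orientation: [2.221, 2.22, 0.001]
contact_force: [-0.3, -1.0, 5.0]
grip_width: 0.0358
gripper_force: 71.0
clock: 13.82
tcp_pos: [0.5407, 0.0017, 0.2306]
orientation: [2.221, 2.221, 0.0]
contact_force: [-0.3, -0.3, -3.2]
grip_width: 0.0357
gripper_force: 70.4
[ 1.     -0.0001  0.0004] [ 0.0004 -0.     -1.    ] [ 0.3498  0.3195 -0.5686  1.8567  0.1998  1.0216 -0.3009] 13.825
units [11.9313 -3.2304  0.4224]
```

```bash
python3 -m creep '{"rows":[[0.5,-0.2,0,0,0,0,20],[1.5,-0.5,0,0,0,0,20],[3,-1,0,0,0,0,20],[4.5,-1.4,0,0,0,0,20],[6,-1.8,0,0,0,0,20],[7.5,-2.2,0,0,0,0,20],[9,-2.6,0,0,0,0,20],[10.4,-2.9,0,0,0,0,20],[11.4,-3.1,0,0,0,0,20],[11.9,-3.2,0,0,0,0,20]]}' && python3 -m creep '{"rows":[[0,0,0,0,0,0,20],[0,0,0.5,0,0,0,20],[0,0,1,0,0,0,20],[0,0,1.5,0,0,0,20],[0,0,1.8,0,0,0,20],[0,0,2,0,0,0,20],[0,0,2.15,0,0,0,20],[0,0,2.15,0,0,0,20],[0,0,2.15,0,0,0,20]]}'
python3 - <<'E'
from h import *
cv2.imwrite('pics/s3.png',optics.grab_frame('scene')['color'][90:290,230:530])
E
python3 d.py .46 .30 .177
```

```text
clock: 15.08
tcp_pos: [0.4591, 0.3013, 0.2298]
orientation: [-2.217, -2.224, 0.0]
contact_force: [-1.3, -0.6, -4.1]
grip_width: 0.0357
gripper_force: 70.5
clock: 16.2
tcp_pos: [0.4609, 0.2999, 0.1778]
orientation: [2.221, 2.221, 0.002]
contact_force: [-2.6, -1.8, 5.9]
grip_width: 0.0361
gripper_force: 71.6
[ 1.     -0.      0.0013] [ 0.0013  0.0004 -1.    ] [-0.1607  0.4201 -0.6656  1.8837  0.3171  0.9432 -0.9727] 16.25
units [ 0.0058 -0.0339  0.0323]
```

View pics/s3.png

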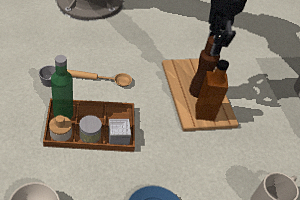

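The mill stands on the board behind the square bottle. I'll release it and go for the oil bottle at (0.537,-0.0705).

```bash
python3 -m creep '{"rows":[[0,0,0,0,0,0,50],[0,0,0,0,0,0,60],[0,0,0,0,0,0,60],[0,0,0,0,0,0,60],[0,0,-0.8,0,0,0,60],[0,0,-1.8,0,0,0,60],[0,0,-2.8,0,0,0,60],[0,0,-3.8,0,0,0,60]]}' && python3 -m creep '{"rows":[[-1,0.2,0,0,0,0,80],[-2.5,0.5,0,0,0,0,80],[-4.2,0.9,0,0,0,0,80],[-6,1.3,0,0,0,0,80],[-8,1.7,0,0,0,0,80],[-10,2.1,0,0,0,0,80],[-12,2.5,0,0,0,0,80],[-13.6,2.8,0,0,0,0,80],[-14.8,3.04,0,0,0,0,80],[-14.82,3.04,0,0,0,0,80]]}'; python3 d.py .537 -.0705 .170
```

```text
clock: 17.25
tcp_pos: [0.4607, 0.2996, 0.2736]
orientation: [2.221, 2.222, 0.002]
contact_force: [-0.2, 1.1, -0.8]
grip_width: 0.0599
gripper_force: 0.0
clock: 18.5
tcp_pos: [0.537, -0.0741, 0.2724]
orientation: [2.226, 2.215, 0.001]
contact_force: [-1.0, -0.3, 0.2]
grip_width: 0.0797
gripper_force: 0.0
[ 1.     -0.0048  0.0012] [ 0.0012 -0.0007 -1.    ] [ 0.4548  0.2701 -0.5181  1.8084  0.1496  1.1006 -0.1203] 18.5
units [ 0.1473 -0.0073  4.0976]
```

```bash
python3 -m creep '{"rows":[[0,0,0,0,0,0,80],[0,0,0.6,0,0,0,80],[0,0,1.4,0,0,0,80],[0,0,2.2,0,0,0,80],[0,0,3,0,0,0,80],[0,0,3.6,0,0,0,80],[0,0,4.0,0,0,0,80],[0,0,4.1,0,0,0,80],[0,0,4.1,0,0,0,80]]}' && python3 -m creep '{"rows":[[0,0,0,0,0,0,50],[0,0,0,0,0,0,30],[0,0,0,0,0,0,15],[0,0,0,0,0,0,10],[0,0,0,0,0,0,10],[0,0,0,0,0,0,10],[0,0,0,0,0,0,10]]}' 80 && python3 -m creep '{"rows":[[0,0,-0.2,0,0,0,10],[0,0,-0.5,0,0,0,10],[0,0,-0.9,0,0,0,10],[0,0,-1.3,0,0,0,10],[0,0,-1.7,0,0,0,10],[0,0,-2.1,0,0,0,10],[0,0,-2.4,0,0,0,10],[0,0,-2.6,0,0,0,10]]}'; python3 d.py .382 .295 .22
```

```text
clock: 19.62
tcp_pos: [0.5369, -0.0712, 0.1691]
orientation: [2.221, 2.221, 0.001]
contact_force: [-0.3, 0.5, 0.5]
grip_width: 0.08
gripper_force: 0.0
clock: 20.5
tcp_pos: [0.5372, -0.0713, 0.1693]
orientation: [2.221, 2.221, 0.001]
contact_force: [-0.0, -0.3, 4.9]
grip_width: 0.0245
gripper_force: 79.1
clock: 21.5
tcp_pos: [0.5367, -0.0713, 0.2344]
orientation: [2.221, 2.221, 0.0]
contact_force: [0.7, 0.4, -4.9]
grip_width: 0.0245
gripper_force: 78.9
[ 1.     -0.0001  0.0004] [ 0.0004 -0.0001 -1.    ] [ 0.4427  0.3078 -0.5152  1.8538  0.1758  1.0244 -0.1442] 21.5
units [14.6509 -6.1888  0.5702]
```

```bash
python3 -m creep '{"rows":[[0.4,-0.3,0,0,0,0,10],[1.4,-1,0,0,0,0,10],[2.8,-2,0,0,0,0,10],[4.2,-3,0,0,0,0,10],[5.6,-4,0,0,0,0,10],[7,-4.9,0,0,0,0,10],[8.5,-5.6,0,0,0,0,10],[10,-6,0,0,0,0,10],[11.5,-6.2,0,0,0,0,10],[12.8,-6.2,0,0,0,0,10]]}' && python3 -m creep '{"rows":[[1,0,0,0,0,0,10],[1.6,0,0,0,0,0,10],[1.85,0,0,0,0,0,10],[1.85,0,0.4,0,0,0,10],[1.85,0,0.9,0,0,0,10],[1.85,0,1.4,0,0,0,10],[1.85,0,1.8,0,0,0,10],[1.85,0,2.05,0,0,0,10],[1.85,0,2.15,0,0,0,10],[1.85,0,2.15,0,0,0,10]]}'; python3 d.py .382 .295 .181;  python3 - <<'E'
from h import *
cv2.imwrite('pics/s4.png',optics.grab_frame('scene')['color'][90:290,230:530])
E
```

```text
clock: 22.75
tcp_pos: [0.38, 0.2502, 0.2336]
orientation: [2.219, 2.223, -0.001]
contact_force: [-0.0, -0.3, -4.9]
grip_width: 0.0245
gripper_force: 79.1
clock: 24.0
tcp_pos: [0.3818, 0.2955, 0.1813]
orientation: [2.221, 2.221, 0.001]
contact_force: [-2.6, -2.2, 8.4]
grip_width: 0.0245
gripper_force: 80.7
[ 1.     -0.0002  0.0008] [ 0.0008 -0.0003 -1.    ] [-0.135   0.3243 -0.7666  2.0232  0.2869  0.9009 -1.0562] 24.0
units [-0.0183  0.0063  0.0133]
```

View pics/s4.png

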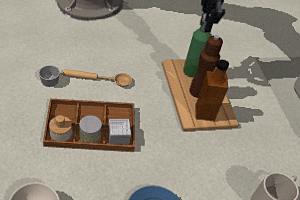

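All three stand on the board. I'll release, rise and re-measure the salt cellar, which is now unobstructed.

```bash
python3 -m creep '{"rows":[[0,0,0,0,0,0,40],[0,0,0,0,0,0,52],[0,0,0,0,0,0,52],[0,0,0,0,0,0,52],[0,0,-0.8,0,0,0,52],[0,0,-1.8,0,0,0,52],[0,0,-2.8,0,0,0,52],[0,0,-3.6,0,0,0,52]]}'
python3 - <<'E'
from h import *
np.set_printoptions(precision=4,suppress=True)
A=optics.grab_frame('scene');B=optics.grab_frame('top')
ims=[]
for f,P in [(A,(.604,-.074,.05)),(B,(.604,-.074,.05))]:
    u,v=map(int,proj(f,P)); c=f['color'][v-25:v+25,u-25:u+25]; print(u-25,v-25)
    ims.append(cv2.resize(c,None,fx=8,fy=8,interpolation=cv2.INTER_CUBIC))
cv2.imwrite('pics/salt.png',np.hstack(ims))
E
python3 d.py .603 -.074 .13
```

```text
clock: 25.05
tcp_pos: [0.3817, 0.2951, 0.2711]
orientation: [2.221, 2.221, 0.001]
contact_force: [-0.1, -0.1, -1.0]
grip_width: 0.0518
gripper_force: 0.0
264 187
323 164
[ 1.     -0.0003  0.0034] [ 0.0034  0.0021 -1.    ] [-0.0693  0.207  -0.8071  1.9207  0.1706  1.0789 -0.9465] 25.15
units [-14.8094   8.804    5.6775]
```

View pics/salt.png

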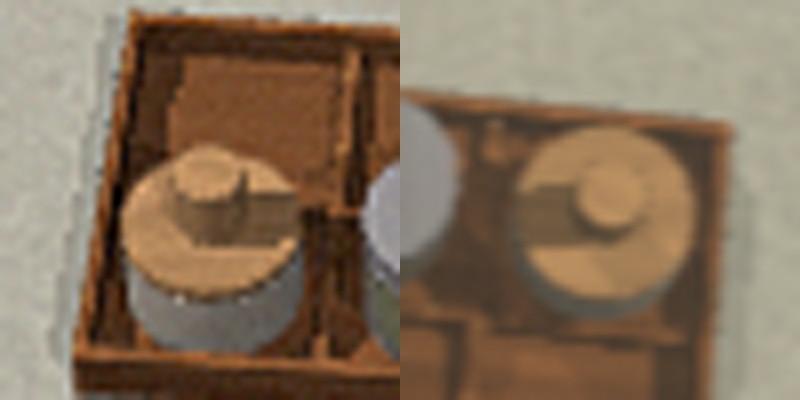

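Knob top is at crop (210,173) in the scene half and (212,192) in the top half.

```bash
python3 -m creep '{"rows":[[-1,0.5,0,0,0,0,80],[-2.5,1.3,0,0,0,0,80],[-4.2,2.3,0,0,0,0,80],[-6,3.4,0,0,0,0,80],[-7.8,4.5,0,0,0,0,80],[-9.6,5.6,0,0,0,0,80],[-11.4,6.7,0.5,0,0,0,80],[-13,7.7,1.2,0,0,0,80],[-14.3,8.5,2,0,0,0,80],[-14.8,8.8,2.8,0,0,0,80]]}'
python3 - <<'E'
from h import *
np.set_printoptions(precision=4,suppress=True)
A=optics.grab_frame('scene');B=optics.grab_frame('top')
a=(209.5/8+264-.44,172.5/8+187-.44);b=(212/8+323-.44,192/8+164-.44)
print(tri(A,a,B,b),onz(A,a,.067),onz(B,b,.067))
E
python3 d.py .603 -.074 .13
```

```text
clock: 26.4
tcp_pos: [0.6018, -0.0775, 0.1978]
orientation: [-2.225, -2.217, 0.002]
contact_force: [0.1, -0.6, -0.8]
grip_width: 0.0803
gripper_force: 0.0
(array([ 0.604 , -0.074 ,  0.0678]), np.float64(0.0012553072376511327)) [ 0.6033 -0.0734] [ 0.6042 -0.0747]
[ 1.     -0.0018 -0.0055] [-0.0055  0.0006 -1.    ] [ 0.4199  0.4597 -0.5254  1.74    0.2634  1.0183 -0.2029] 26.5
units [0.0807 0.1372 2.6612]
```

```bash
python3 -m creep '{"rows":[[0.03,0.08,0.5,0,0,0,60],[0.03,0.08,1.2,0,0,0,60],[0.03,0.08,2,0,0,0,60],[0.03,0.08,2.8,0,0,0,60],[0.03,0.08,3.2,0,0,0,60],[0.03,0.08,3.2,0,0,0,60]]}' ; python3 d.py .604 -.074 .055;  python3 - <<'E'
from h import *
B=optics.grab_frame('wrist')['color'];A=optics.grab_frame('scene')['color'][160:260,240:400]
cv2.imwrite('pics/w2.png',np.vstack([B[::1,::1],cv2.resize(A,(640,400))])[:, :][::2,::2])
E
```

```text
clock: 27.25
tcp_pos: [0.6031, -0.0743, 0.119]
orientation: [-2.221, -2.22, 0.002]
contact_force: [0.4, 1.3, 1.2]
grip_width: 0.0601
gripper_force: 0.0
[ 1.     -0.     -0.0017] [-0.0017  0.0002 -1.    ] [ 0.3879  0.5516 -0.493   1.7965  0.328   0.8771 -0.2559] 27.25
units [0.0097 0.041  2.5616]
```

View pics/w2.png

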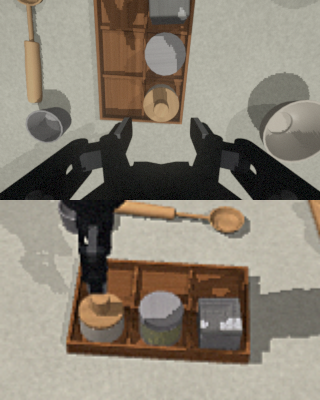

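The knob (160,97) is centred between the fingertips (122 and 197). I'll descend, grip and lift.

```bash
python3 -m creep '{"rows":[[0,0.04,0.5,0,0,0,60],[0,0.04,1.1,0,0,0,60],[0,0.04,1.7,0,0,0,60],[0,0.04,2.2,0,0,0,60],[0,0.04,2.45,0,0,0,60],[0,0.04,2.54,0,0,0,60],[0,0.04,2.54,0,0,0,60]]}' && python3 -m creep '{"rows":[[0,0,0,0,0,0,40],[0,0,0,0,0,0,25],[0,0,0,0,0,0,12],[0,0,0,0,0,0,8],[0,0,0,0,0,0,8],[0,0,0,0,0,0,8],[0,0,0,0,0,0,8]]}' 60 && python3 -m creep '{"rows":[[0,0,-0.2,0,0,0,8],[0,0,-0.5,0,0,0,8],[0,0,-0.9,0,0,0,8],[0,0,-1.4,0,0,0,8],[0,0,-1.9,0,0,0,8],[0,0,-2.4,0,0,0,8],[0,0,-2.8,0,0,0,8],[0,0,-3,0,0,0,8]]}'; python3 d.py .474 -.3353 .13
```

```text
clock: 28.22
tcp_pos: [0.6048, -0.0743, 0.0567]
orientation: [2.221, 2.221, 0.0]
contact_force: [0.2, 0.0, 0.1]
grip_width: 0.06
gripper_force: 0.0
clock: 29.1
tcp_pos: [0.6045, -0.0744, 0.0569]
orientation: [2.221, 2.221, -0.0]
contact_force: [-2.8, -0.4, 6.0]
grip_width: 0.0201
gripper_force: 58.7
clock: 30.1
tcp_pos: [0.6049, -0.0743, 0.1324]
orientation: [2.221, 2.221, 0.001]
contact_force: [0.6, -0.1, -1.5]
grip_width: 0.0195
gripper_force: 58.7
[ 1.     -0.0002  0.0009] [ 0.0009 -0.0002 -1.    ] [ 0.393   0.5366 -0.4997  1.7853  0.3184  0.8995 -0.2479] 30.1
units [-10.4394  -5.2347   0.0943]
```

```bash
python3 -m creep '{"rows":[[-0.4,-0.2,0,0,0,0,8],[-1.3,-0.6,0,0,0,0,8],[-2.5,-1.2,0,0,0,0,8],[-3.9,-1.9,0,0,0,0,8],[-5.3,-2.6,0,0,0,0,8],[-6.7,-3.3,0,0,0,0,8],[-8,-4,0,0,0,0,8],[-9.2,-4.6,0,0,0,0,8],[-10.1,-5.05,0,0,0,0,8],[-10.44,-5.23,0,0,0,0,8]]}' && python3 -m creep '{"rows":[[0,0,0,0,0,0,8],[0,0,0.6,0,0,0,8],[0,0,1.2,0,0,0,8],[0,0,1.8,0,0,0,8],[0,0,2.3,0,0,0,8],[0,0,2.6,0,0,0,8],[0,0,2.6,0,0,0,8],[0,0,2.6,0,0,0,8]]}'
python3 - <<'E'
from h import *
ims=[]
for n in ('scene','top'):
    f=optics.grab_frame(n);u,v=map(int,proj(f,(.474,-.335,.02)));print(u-25,v-25)
    ims.append(cv2.resize(f['color'][v-25:v+25,u-25:u+25],None,fx=8,fy=8,interpolation=cv2.INTER_CUBIC))
cv2.imwrite('pics/c1.png',np.hstack(ims))
E
python3 d.py .474 -.3353 .0587
```

```text
clock: 31.35
tcp_pos: [0.4718, -0.3374, 0.1309]
orientation: [-2.225, -2.217, 0.002]
contact_force: [0.0, 0.1, -2.3]
grip_width: 0.0198
gripper_force: 58.7
clock: 32.35
tcp_pos: [0.4742, -0.3355, 0.067]
orientation: [2.221, 2.221, 0.0]
contact_force: [0.1, -0.7, -2.0]
grip_width: 0.02
gripper_force: 58.8
171 156
425 221
[ 1.     -0.0002  0.001 ] [ 0.001  -0.0006 -1.    ] [ 0.8352  0.5767 -0.4273  1.8936  0.3413  0.7418  0.2145] 32.45
units [ 0.0105 -0.0094  0.337 ]
```

View pics/c1.png

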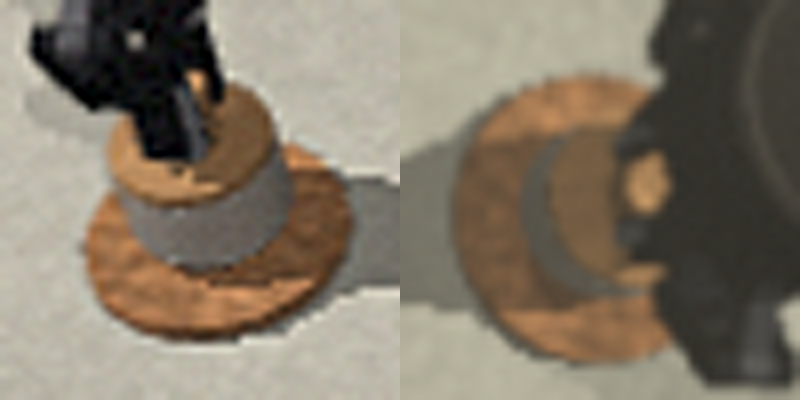

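The cellar hangs upright just above the coaster: coaster centre is about (219,238) in the crop, body about (207,200). I'll lower it, release, back off and measure the centring.

```bash
python3 -m creep '{"rows":[[0,0,0.15,0,0,0,8],[0,0,0.3,0,0,0,8],[0,0,0.34,0,0,0,8],[0,0,0.34,0,0,0,8]]}' && python3 -m creep '{"rows":[[0,0,0,0,0,0,30],[0,0,0,0,0,0,60],[0,0,0,0,0,0,60],[0,0,0,0,0,0,60],[0,0,-1,0,0,0,60],[0,0,-2.2,0,0,0,60],[0,0,-3.6,0,0,0,60],[0,0,-5.2,0,0,0,60],[0,0,-7,0,0,0,60],[0,0,-8.6,0,0,0,60]]}' && python3 -m creep '{"rows":[[1,-0.3,0,0,0,0,60],[2.5,-0.5,0,0,0,0,60],[4.2,-0.7,0,0,0,0,60],[6,-0.9,0,0,0,0,60],[7.8,-1,0,0,0,0,60],[9.6,-1,0,0,0,0,60]]}'
python3 - <<'E'
from h import *
ims=[]
for n in ('scene','top'):
    f=optics.grab_frame(n);u,v=map(int,proj(f,(.474,-.335,.02)));print(u-25,v-25)
    ims.append(cv2.resize(f['color'][v-25:v+25,u-25:u+25],None,fx=8,fy=8,interpolation=cv2.INTER_CUBIC))
cv2.imwrite('pics/c2.png',np.hstack(ims))
E
python3 d.py .382 .2955 .26
```

```text
clock: 32.95
tcp_pos: [0.4738, -0.3356, 0.0589]
orientation: [2.222, 2.221, -0.001]
contact_force: [-3.0, 2.0, 7.8]
grip_width: 0.0195
gripper_force: 59.7
clock: 34.2
tcp_pos: [0.4738, -0.3352, 0.2747]
orientation: [2.221, 2.221, 0.0]
contact_force: [-0.3, 0.4, -0.7]
grip_width: 0.0601
gripper_force: 0.0
clock: 34.95
tcp_pos: [0.4485, -0.0939, 0.2731]
orientation: [2.221, 2.221, -0.0]
contact_force: [1.0, 0.2, 0.8]
grip_width: 0.0596
gripper_force: 0.0
171 156
425 221
[1.     0.0077 0.0008] [ 0.0008  0.0006 -1.    ] [ 0.6943  0.1337 -0.6787  1.9741  0.0951  1.0643 -0.0185] 35.05
units [15.4442 -2.5563  0.5475]
```

View pics/c2.png

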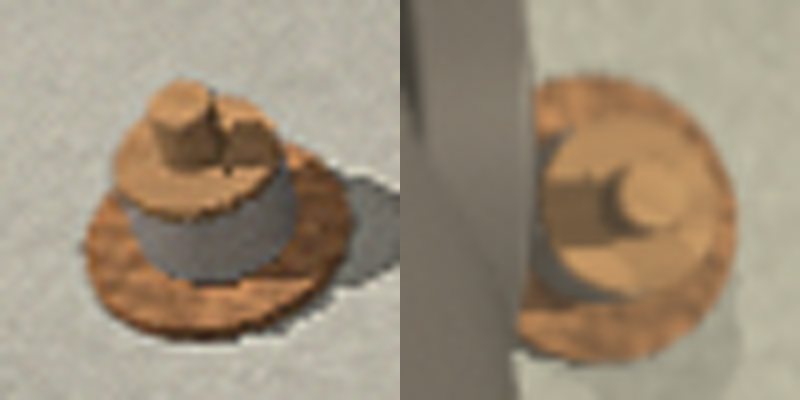

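The knob top is at (182,103) in the scene half and (254,197) in the top half. The coaster spans columns 50–338 and rows 73–362 in the top half.

Run:
```python
from h import *
np.set_printoptions(precision=4,suppress=True)
A=optics.grab_frame('scene');B=optics.grab_frame('top')
a=(182/8+171-.44,103/8+156-.44);b=(254/8+425-.44,197/8+221-.44)
print(tri(A,a,B,b),onz(A,a,.069),onz(B,b,.069))
print(onz(B,(194/8+425-.44,217/8+221-.44),.008),onz(A,(218.5/8+171-.44,237/8+156-.44),.006))
for X in [(.474,-.335,.069),(.474,-.335,.008)]:
    print((proj(A,X)-[171,156]+.44)*8,(proj(B,X)-[425,221]+.44)*8)
```

```text
(array([ 0.4724, -0.3349,  0.0684]), np.float64(0.001278727258297604)) [ 0.4732 -0.334 ] [ 0.4725 -0.3354]
[ 0.473  -0.3353] [ 0.4748 -0.3352]
[178.34   104.7666] [252.6477 191.8575]
[218.2162 231.3239] [193.0509 213.8429]
```

The cellar is centred on the coaster within about 2 mm. Now I'll return the oil bottle by retracing the path.

```bash
python3 -m creep '{"rows":[[1,-0.4,0,0,0,0,52],[2.6,-1,0,0,0,0,52],[4.4,-1.6,0,0,0,0,52],[6.2,-2.2,0,0,0,0,52],[8,-2.56,0,0,0,0,52],[9.8,-2.56,0,0,0,0,52],[11.6,-2.56,0,0,0,0,52],[13.4,-2.56,0,0,0,0,52],[14.8,-2.56,0,0,0,0,52],[15.44,-2.56,0,0,0,0,52]]}' && python3 -m creep '{"rows":[[0,0,0,0,0,0,52],[0,0,0,0,0,0,52]]}' && python3 d.py .3818 .2955 .1813
```

```text
clock: 36.4
tcp_pos: [0.3842, 0.2926, 0.2729]
orientation: [-2.219, -2.222, -0.0]
contact_force: [0.1, -0.4, 0.1]
grip_width: 0.0521
gripper_force: 0.0
clock: 36.65
tcp_pos: [0.3849, 0.2896, 0.2728]
orientation: [2.223, 2.22, -0.002]
contact_force: [0.1, -0.6, -0.9]
grip_width: 0.0519
gripper_force: 0.0
[ 1.     -0.0013 -0.0003] [-0.0003 -0.001  -1.    ] [ 0.1059  0.2537 -1.0077  1.9128  0.2404  1.1041 -0.9984] 36.65
units [ 0.2397 -0.125   3.6592]
```

```bash
python3 -m creep '{"rows":[[0.24,-0.12,0,0,0,0,52],[0.24,-0.12,0.8,0,0,0,52],[0.24,-0.12,1.6,0,0,0,52],[0.24,-0.12,2.4,0,0,0,52],[0.24,-0.12,3.1,0,0,0,52],[0.24,-0.12,3.5,0,0,0,52],[0.24,-0.12,3.64,0,0,0,52],[0.24,-0.12,3.64,0,0,0,52]]}' && python3 -m creep '{"rows":[[0,0,0,0,0,0,30],[0,0,0,0,0,0,15],[0,0,0,0,0,0,10],[0,0,0,0,0,0,10],[0,0,0,0,0,0,10],[0,0,0,0,0,0,10]]}' 80 && python3 d.py .5369 -.0712 .25 && python3 -m creep '{"rows":[[0,0,-0.2,0,0,0,10],[0,0,-0.5,0,0,0,10],[0,0,-0.9,0,0,0,10],[0,0,-1.3,0,0,0,10],[0,0,-1.7,0,0,0,10],[0,0,-2.0,0,0,0,10],[0,0,-2.2,0,0,0,10],[0,0,-2.2,0,0,0,10]]}'; python3 d.py .5369 -.0712 .2344
```

```text
clock: 37.65
tcp_pos: [0.382, 0.2969, 0.1822]
orientation: [-2.221, -2.221, -0.0]
contact_force: [-1.7, -0.1, -0.2]
grip_width: 0.0517
gripper_force: 0.0
clock: 38.4
tcp_pos: [0.3825, 0.2972, 0.1828]
orientation: [2.221, 2.221, 0.002]
contact_force: [0.8, -0.9, 6.4]
grip_width: 0.0245
gripper_force: 79.0
[ 1.     -0.0003  0.0014] [ 0.0014  0.0008 -1.    ] [ 0.0017  0.3771 -0.9462  2.0119  0.3808  0.9363 -1.1423] 38.4
units [-14.7318   6.1846  -2.6902]
clock: 39.4
tcp_pos: [0.382, 0.2968, 0.2373]
orientation: [2.221, 2.221, 0.001]
contact_force: [-0.6, -0.5, -4.5]
grip_width: 0.0244
gripper_force: 78.8
[ 1.     -0.0001  0.0005] [ 0.0005  0.0002 -1.    ] [ 0.0597  0.303  -0.9915  1.9534  0.2945  1.0376 -1.0632] 39.4
units [-14.7198   6.1973   0.1183]
```

```bash
python3 -m creep '{"rows":[[-0.4,0,0,0,0,0,10],[-1.3,0,0,0,0,0,10],[-2.6,0.2,0,0,0,0,10],[-4.1,0.8,0,0,0,0,10],[-5.6,1.6,0,0,0,0,10],[-7.1,2.5,0,0,0,0,10],[-8.6,3.4,0,0,0,0,10],[-10.1,4.3,0,0,0,0,10],[-11.5,5.1,0,0,0,0,10],[-12.8,5.7,0,0,0,0,10]]}' && python3 -m creep '{"rows":[[-1,0.3,0,0,0,0,10],[-1.6,0.45,0,0,0,0,10],[-1.86,0.5,0,0,0,0,10],[-1.86,0.5,0,0,0,0,10],[-1.86,0.5,0,0,0,0,10]]}'; python3 d.py .5369 -.0698 .1705
```

```text
clock: 40.65
tcp_pos: [0.5244, -0.0255, 0.2365]
orientation: [-2.222, -2.22, 0.001]
contact_force: [0.3, 0.3, -5.2]
grip_width: 0.0244
gripper_force: 79.0
clock: 41.28
tcp_pos: [0.5366, -0.0685, 0.2372]
orientation: [-2.219, -2.223, -0.0]
contact_force: [0.2, -0.1, -5.0]
grip_width: 0.0243
gripper_force: 79.0
[1.     0.0017 0.0001] [ 0.0001  0.0003 -1.    ] [ 0.6654  0.3653 -0.8087  1.8376  0.2995  1.0652 -0.2558] 41.275
units [-0.0534  0.0104  2.6676]
```

```bash
python3 -m creep '{"rows":[[0,0,0.4,0,0,0,10],[0,0,0.9,0,0,0,10],[0,0,1.4,0,0,0,10],[0,0,1.9,0,0,0,10],[0,0,2.3,0,0,0,10],[0,0,2.5,0,0,0,10],[0,0,2.6,0,0,0,10],[0,0,2.66,0,0,0,10],[0,0,2.66,0,0,0,10]]}' && python3 -m creep '{"rows":[[0,0,0,0,0,0,30],[0,0,0,0,0,0,60],[0,0,0,0,0,0,60],[0,0,0,0,0,0,60],[0,0,-0.8,0,0,0,60],[0,0,-1.8,0,0,0,60],[0,0,-2.8,0,0,0,60],[0,0,-3.8,0,0,0,60],[0,0,-4.2,0,0,0,60]]}' && python3 d.py .4609 .2999 .27
```

```text
clock: 42.4
tcp_pos: [0.5372, -0.0698, 0.1709]
orientation: [2.221, 2.221, 0.001]
contact_force: [-0.0, -0.0, -4.8]
grip_width: 0.0245
gripper_force: 79.1
clock: 43.52
tcp_pos: [0.5378, -0.0695, 0.2782]
orientation: [2.219, 2.219, 0.003]
contact_force: [-0.1, 0.6, -0.4]
grip_width: 0.0602
gripper_force: 0.0
[1.     0.     0.0035] [ 0.0035 -0.0006 -1.    ] [ 0.6874  0.3237 -0.8252  1.7883  0.2613  1.1393 -0.2217] 43.525
units [14.7763 -3.0761  0.3072]
```

```bash
python3 -m creep '{"rows":[[1,-0.2,0,0,0,0,60],[2.5,-0.5,0,0,0,0,60],[4.2,-0.9,0,0,0,0,60],[6,-1.3,0,0,0,0,60],[8,-1.7,0,0,0,0,60],[10,-2.1,0,0,0,0,60],[12,-2.5,0,0,0,0,60],[13.6,-2.8,0,0,0,0,60],[14.77,-3.08,0,0,0,0,60]]}' && python3 -m creep '{"rows":[[0,0,0,0,0,0,60],[0,0,0,0,0,0,60],[0,0,0,0,0,0,60]]}' && python3 d.py .4609 .2999 .1778
python3 - <<'E'
from h import *
A=optics.grab_frame('scene')['color'][120:270,230:480]
cv2.imwrite('pics/s5.png',cv2.resize(A,None,fx=3,fy=3))
E
```

```text
clock: 44.65
tcp_pos: [0.459, 0.3014, 0.2757]
orientation: [-2.219, -2.223, -0.0]
contact_force: [0.4, -0.7, -0.6]
grip_width: 0.0599
gripper_force: 0.0
clock: 45.02
tcp_pos: [0.4605, 0.298, 0.2754]
orientation: [2.223, 2.218, -0.001]
contact_force: [-0.2, -0.6, 0.2]
grip_width: 0.0598
gripper_force: 0.0
[ 1.     -0.0022  0.    ] [ 0.     -0.0009 -1.    ] [ 0.0592  0.3757 -0.9408  1.7707  0.3294  1.1638 -0.9838] 45.025
units [0.0777 0.014  3.9034]
```

View pics/s5.png

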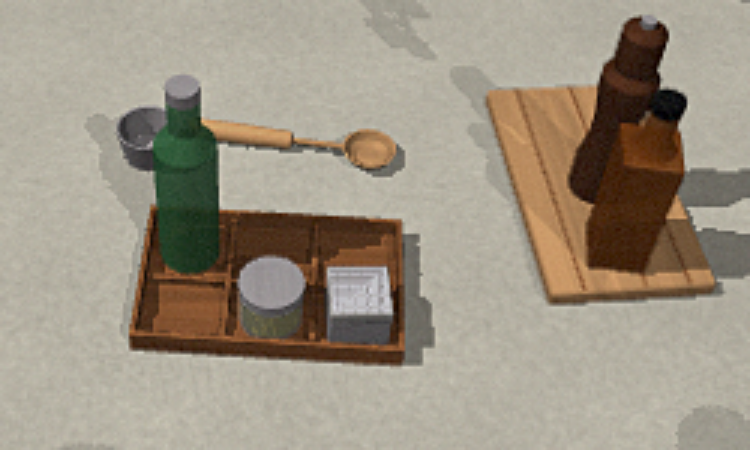

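The oil bottle is upright in its front bay at (185,250), and the mill and square bottle stand on the board. The mill is next.

```bash
python3 -m creep '{"rows":[[0.05,0,0.8,0,0,0,60],[0.05,0,1.6,0,0,0,60],[0.05,0,2.4,0,0,0,60],[0.05,0,3.2,0,0,0,60],[0.05,0,3.7,0,0,0,60],[0.05,0,3.9,0,0,0,60],[0.05,0,3.9,0,0,0,60],[0.05,0,3.9,0,0,0,60]]}' && python3 -m creep '{"rows":[[0,0,0,0,0,0,45],[0,0,0,0,0,0,30],[0,0,0,0,0,0,20],[0,0,0,0,0,0,20],[0,0,0,0,0,0,20],[0,0,0,0,0,0,20]]}' 70 && python3 d.py .541 .0017 .1654 && python3 -m creep '{"rows":[[0,0,-0.2,0,0,0,20],[0,0,-0.5,0,0,0,20],[0,0,-0.9,0,0,0,20],[0,0,-1.3,0,0,0,20],[0,0,-1.7,0,0,0,20],[0,0,-2.0,0,0,0,20],[0,0,-2.2,0,0,0,20],[0,0,-2.2,0,0,0,20]]}'; python3 d.py .541 .0017 .2344
```

```text
clock: 46.08
tcp_pos: [0.4603, 0.3011, 0.1787]
orientation: [2.221, 2.221, 0.002]
contact_force: [0.1, -1.1, -0.3]
grip_width: 0.06
gripper_force: 0.0
clock: 46.82
tcp_pos: [0.4605, 0.3012, 0.1789]
orientation: [2.221, 2.221, 0.002]
contact_force: [0.3, -0.1, 5.2]
grip_width: 0.036
gripper_force: 70.1
[ 1.     -0.0003  0.0015] [ 0.0015  0.0008 -1.    ] [-0.0077  0.4828 -0.881   1.8728  0.4426  0.9924 -1.0818] 46.825
units [-11.9784   3.2242   0.536 ]
clock: 47.82
tcp_pos: [0.46, 0.3008, 0.2334]
orientation: [2.221, 2.221, 0.001]
contact_force: [-0.0, -0.1, -3.9]
grip_width: 0.0357
gripper_force: 70.4
[ 1.     -0.0001  0.0005] [ 0.0005  0.0002 -1.    ] [ 0.0307  0.4205 -0.9197  1.8185  0.3756  1.0882 -1.0256] 47.825
units [-11.9642   3.2408  -0.0425]
```

```bash
python3 -m creep '{"rows":[[-0.5,0,0,0,0,0,20],[-1.5,0.2,0,0,0,0,20],[-2.9,0.6,0,0,0,0,20],[-4.4,1.1,0,0,0,0,20],[-5.9,1.6,0,0,0,0,20],[-7.4,2.1,0,0,0,0,20],[-8.9,2.6,0,0,0,0,20],[-10.3,2.9,0,0,0,0,20],[-11.4,3.15,0,0,0,0,20],[-11.91,3.23,0,0,0,0,20]]}' && python3 -m creep '{"rows":[[0,0,0,0,0,0,20],[0,0,0,0,0,0,20],[0,0,0.5,0,0,0,20],[0,0,1,0,0,0,20],[0,0,1.5,0,0,0,20],[0,0,1.8,0,0,0,20],[0,0,2,0,0,0,20],[0,0,2,0,0,0,20]]}'; python3 d.py .541 .003 .1665
```

```text
clock: 49.08
tcp_pos: [0.5403, 0.0002, 0.2324]
orientation: [-2.225, -2.217, 0.002]
contact_force: [-1.1, 0.3, -3.8]
grip_width: 0.0361
gripper_force: 70.4
clock: 50.08
tcp_pos: [0.5405, 0.003, 0.1828]
orientation: [-2.221, -2.221, 0.0]
contact_force: [0.5, -0.5, -3.9]
grip_width: 0.0362
gripper_force: 70.4
[ 1.     -0.0001 -0.0004] [-0.0004  0.0001 -1.    ] [ 0.5356  0.4434 -0.8283  1.8919  0.3912  0.9763 -0.4692] 50.075
units [0.0019 0.0183 0.6511]
```

```bash
python3 -m creep '{"rows":[[0,0,0.25,0,0,0,20],[0,0,0.45,0,0,0,20],[0,0,0.58,0,0,0,20],[0,0,0.65,0,0,0,20],[0,0,0.65,0,0,0,20]]}' && python3 -m creep '{"rows":[[0,0,0,0,0,0,45],[0,0,0,0,0,0,65],[0,0,0,0,0,0,65],[0,0,0,0,0,0,65],[0,0,-0.8,0,0,0,65],[0,0,-1.8,0,0,0,65],[0,0,-2.8,0,0,0,65],[0,0,-3.8,0,0,0,65],[0,0,-4.2,0,0,0,65]]}' && python3 -m creep '{"rows":[[1,0,0,0,0,0,60],[2.5,0,0,0,0,0,60],[4,0,0,0,0,0,60],[5.6,0,0,0,0,0,60],[7.3,0,0,0,0,0,60],[9,0,0,0,0,0,60],[10.6,0,0,0,0,0,60],[11.8,0,0,0,0,0,60],[11.85,0,0,0,0,0,60],[11.85,0,0,0,0,0,60]]}' && python3 d.py .5408 .2994 .1685
```

```text
clock: 50.7
tcp_pos: [0.5406, 0.003, 0.1669]
orientation: [2.221, 2.221, -0.0]
contact_force: [-0.2, 1.3, -2.7]
grip_width: 0.036
gripper_force: 70.6
clock: 51.82
tcp_pos: [0.5415, 0.0034, 0.2744]
orientation: [2.22, 2.22, 0.004]
contact_force: [0.1, -0.5, -0.1]
grip_width: 0.065
gripper_force: 0.0
clock: 53.08
tcp_pos: [0.5408, 0.2983, 0.2715]
orientation: [2.222, 2.221, -0.002]
contact_force: [-0.4, -0.7, -0.6]
grip_width: 0.0602
gripper_force: 0.0
[ 1.     -0.0006 -0.0004] [-0.0004 -0.001  -1.    ] [ 0.032   0.4966 -0.8883  1.6176  0.4045  1.2235 -0.9383] 53.075
units [0.048  0.0032 4.1217]
```

```bash
python3 -m creep '{"rows":[[0,0,0.8,0,0,0,60],[0,0,1.6,0,0,0,60],[0,0,2.4,0,0,0,60],[0,0,3.2,0,0,0,60],[0,0,3.8,0,0,0,60],[0,0,4.1,0,0,0,60],[0,0,4.12,0,0,0,60],[0,0,4.12,0,0,0,60]]}' && python3 -m creep '{"rows":[[0,0,0,0,0,0,40],[0,0,0,0,0,0,25],[0,0,0,0,0,0,10],[0,0,0,0,0,0,10],[0,0,0,0,0,0,10],[0,0,0,0,0,0,10]]}' 80 && python3 d.py .5457 .0717 .1561 && python3 -m creep '{"rows":[[0,0,-0.2,0,0,0,10],[0,0,-0.5,0,0,0,10],[0,0,-0.9,0,0,0,10],[0,0,-1.3,0,0,0,10],[0,0,-1.7,0,0,0,10],[0,0,-2.0,0,0,0,10],[0,0,-2.2,0,0,0,10],[0,0,-2.2,0,0,0,10]]}'; python3 d.py .5457 .0717 .21;python3 - <<'E'
from h import *
A=optics.grab_frame('scene')['color'][120:270,230:480]
cv2.imwrite('pics/s6.png',cv2.resize(A,None,fx=3,fy=3))
E
```

```text
clock: 54.08
tcp_pos: [0.541, 0.2996, 0.1695]
orientation: [2.221, 2.221, 0.002]
contact_force: [-1.3, -0.1, -0.2]
grip_width: 0.0598
gripper_force: 0.0
clock: 54.82
tcp_pos: [0.5409, 0.2995, 0.1695]
orientation: [2.221, 2.221, 0.001]
contact_force: [-1.6, -1.0, 5.9]
grip_width: 0.0234
gripper_force: 78.2
[ 1.     -0.0001  0.0008] [ 0.0008  0.0003 -1.    ] [-0.0092  0.5945 -0.8344  1.7211  0.4989  1.0512 -1.0136] 54.825
units [-9.1107  0.194   0.5338]
clock: 55.82
tcp_pos: [0.5408, 0.2993, 0.2242]
orientation: [2.222, 2.221, 0.001]
contact_force: [-0.5, -0.4, -4.8]
grip_width: 0.0229
gripper_force: 78.6
[ 1.     -0.0002  0.0006] [ 0.0006  0.0002 -1.    ] [ 0.0153  0.5392 -0.867   1.6704  0.4453  1.1413 -0.9717] 55.825
units [-9.1032  0.1979  0.5652]
```

View pics/s6.png

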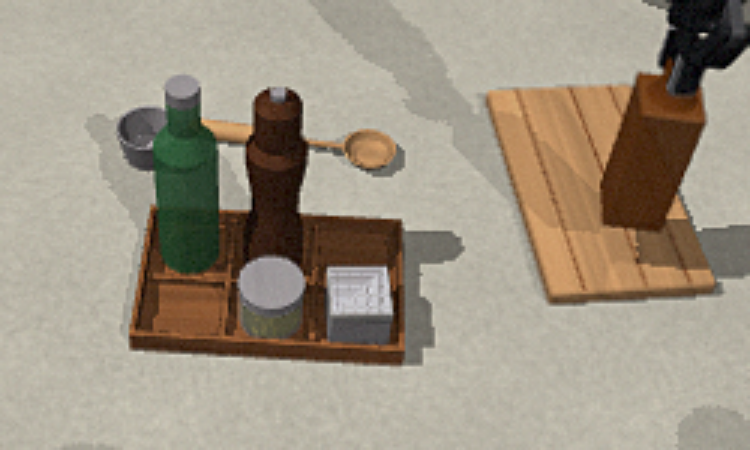

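The mill is in its bay and the square bottle is held upright. Last return.

```bash
python3 -m creep '{"rows":[[-0.4,0,0,0,0,0,10],[-1.2,0.1,0,0,0,0,10],[-2.3,0.1,0,0,0,0,10],[-3.5,0.1,0,0,0,0,10],[-4.7,0.15,0,0,0,0,10],[-5.9,0.2,0,0,0,0,10],[-7,0.2,0,0,0,0,10],[-8,0.2,0,0,0,0,10],[-8.8,0.2,0,0,0,0,10],[-9.07,0.2,0,0,0,0,10]]}' && python3 -m creep '{"rows":[[0,0,0,0,0,0,10],[0,0,0,0,0,0,10],[0,0,0.5,0,0,0,10],[0,0,1,0,0,0,10],[0,0,1.5,0,0,0,10],[0,0,1.9,0,0,0,10],[0,0,2.1,0,0,0,10],[0,0,2.1,0,0,0,10]]}'; python3 d.py .5457 .0725 .1571
```

```text
clock: 57.12
tcp_pos: [0.5454, 0.0701, 0.2234]
orientation: [2.224, 2.218, -0.002]
contact_force: [-0.5, 0.6, -4.8]
grip_width: 0.0231
gripper_force: 78.7
clock: 58.12
tcp_pos: [0.5455, 0.0724, 0.171]
orientation: [-2.221, -2.221, 0.001]
contact_force: [0.1, -0.4, -4.2]
grip_width: 0.0228
gripper_force: 78.7
[ 1.     -0.0001 -0.0005] [-0.0005  0.     -1.    ] [ 0.415   0.4844 -0.8481  1.8791  0.4356  0.9744 -0.6282] 58.125
units [0.0027 0.007  0.5559]
```

```bash
python3 -m creep '{"rows":[[0,0,0.2,0,0,0,10],[0,0,0.4,0,0,0,10],[0,0,0.5,0,0,0,10],[0,0,0.57,0,0,0,10],[0,0,0.57,0,0,0,10]]}' && python3 -m creep '{"rows":[[0,0,0,0,0,0,35],[0,0,0,0,0,0,65],[0,0,0,0,0,0,65],[0,0,0,0,0,0,65],[0,0,-0.8,0,0,0,65],[0,0,-1.8,0,0,0,65],[0,0,-2.8,0,0,0,65],[0,0,-4,0,0,0,65],[0,0,-5,0,0,0,65]]}' && python3 -m creep '{"rows":[[1,0,0,0,0,0,65],[2.5,0,0,0,0,0,65],[4,0,0,0,0,0,65],[5.5,0,0,0,0,0,65],[7,0,0,0,0,0,65],[7,0,0,0,0,0,65],[7,0,0,0,0,0,65],[7,0,0,0,0,0,65]]}'
python3 - <<'E'
from h import *
A=optics.grab_frame('scene')['color'][120:270,150:400];B=optics.grab_frame('top')['color'][150:275,260:480]
cv2.imwrite('pics/s7.png',np.vstack([cv2.resize(A,(600,300)),cv2.resize(B,(600,300))]))
E
```

```text
clock: 58.75
tcp_pos: [0.5457, 0.0725, 0.1575]
orientation: [2.221, 2.221, -0.0]
contact_force: [-1.4, -0.7, 0.2]
grip_width: 0.0235
gripper_force: 79.6
clock: 59.88
tcp_pos: [0.5459, 0.0729, 0.2848]
orientation: [2.22, 2.221, 0.003]
contact_force: [-0.2, -1.3, 0.6]
grip_width: 0.065
gripper_force: 0.0
clock: 60.88
tcp_pos: [0.5462, 0.2459, 0.2823]
orientation: [2.223, 2.218, -0.0]
contact_force: [-1.1, 0.2, 0.6]
grip_width: 0.065
gripper_force: 0.0
```

View pics/s7.png

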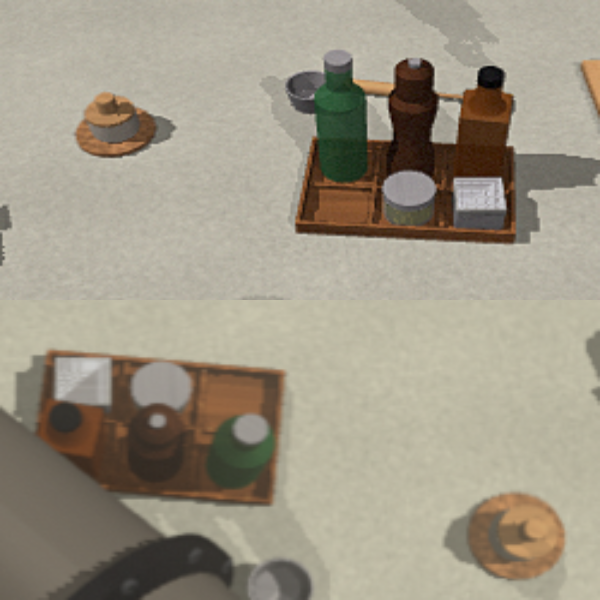

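Everything is upright and in place: the bottles and mill are in their own bays, the cellar is centred on the coaster, the tin and jar are untouched, and the arm is clear.

```bash
python3 -c "from bench import r; print(r.hand_in())"
```

```text
the job is handed in; nothing more can be done
None
```

The job is handed in at about 61 s: the salt cellar stands in the middle of the coaster (within about 2 mm), both bottles and the mill are upright back in their own bays, and the spice tin and mustard jar were left alone.

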